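Reseat the askew lid of the parts dish

ROBOT

A 7-joint arm with a two-finger parallel gripper is mounted at the origin on the work surface. World frame = base frame: x ahead of the robot, y to its left, z up, the work surface at z = 0. Lengths are in m, angles in rad, forces in N, time in s.
With the tool pointing down it reaches from about 0.425 to 1.025 m from the base axis. Payload 3.6 kg.
Tool frame: the origin (TCP) lies at the very end of the fingers, on their centre line; the grasp point (between the pads) lies 19 mm behind it; z points along the fingers, y is the line along which they close (so a half turn about z gives the same grasp; the last joint's range is limited). The gripper opens to 85 mm and grips with 20 to 120 N. Pads are 22 mm wide; open, the fingers measure 114 mm over their backs; the gripper's body (76 mm by 85 mm) begins 54 mm behind the grasp point. The pads swing forward as they close: fully open they stand 13 mm farther back than shut.
Start: joints at [1.244, 0.591, 0.048, 1.609, -0.033, 0.943, -0.034], TCP at [0.168, -0.705, 0.231] pointing down, gripper open.
Joint ranges: [-2.69, 2.69], [-0.47, 2.24], [-1.27, 1.36], [0.19, 2.51], [-1.53, 4.68], [0.08, 2.07], [-3.09, 3.09]. Speed limits (rad/s): [2.57, 2.57, 3.14, 3.14, 3.14, 3.14, 3.14].

INTERFACE

Orientations are given as a rotation vector (axis times angle).
In Python, from station import robot, viewer, spotter gives the robot as it stands.
- The arm moves only by the shell command python3 -m pendant 'ROWS'. ROWS is text: rows parted by semicolons, each of 7 numbers parted by spaces: the turn, a rotation vector about the tool's x, y, z in degrees, then the shift along the tool's x, y, z in m, then the opening, from 0 (shut) to 1 (fully open). In form: wx wy wz x y z hand; .... A call has exactly 5 rows; each row shifts and turns the commanded pose from where the row before left it, along the tool's axes as they then stand; what a row does not reach is not made up. A row lasts 1/8 s, in which the tool goes at most 62.5 mm and 10.7 degrees, less where a joint would pass 70% of its speed; a pose out of reach is approached as far as the arm can. A call is refused whole if a number of a shift passes 0.0625 or a number of a turn 10.7, either way. A call with a gripper value outside its range is refused whole. The fingers move at their own pace and stop on an object; the grip force is fixed at half the most. Time passes only in rows, so rows that do not move let the fingers close, or fill a call up. It gives the time, the measured TCP pose, the force, the opening and the grip force at its end, in the units of the state.
- robot.observe(): the state, without advancing time (a new reading comes with each control period).
- viewer.read_camera(name): name is "scene" or "side" or "wrist"; returns (picture, depth): 384x512x3 uint8, blue, green, red; 384x512 float32, m along the optical axis (not along the pixel's ray), 0 where there is no reading.
- viewer.get_calibration(name): a dict with "fx", "fy", "cx", "cy" (pixels), "extrinsics" (4x4, takes a point from camera to world coordinates); the wrist camera has in their place "mount" (4x4, takes a point from camera to tool coordinates, whose origin is the TCP and whose axes are the flange's). Camera axes: x right, y down, z forward; pixel columns grow to the right and rows downward; lengths in m; the calibration is good to about 2 mm. A picture is of the moment at which its call begins: read the wrist's pose just before it. get_calibration takes no time and is no camera call.
- robot.hand_in(): hands the job in; it is judged then, once.
Trained networks look in the newest picture that a camera, given by its name, has taken for a name from the list of things; names that differ only in an ending like _2 or _b are one class to them, and where a whole thing is asked for, a point or a joint stands for the part that bears it (a point fixed in the world has none). Each returns a list of dicts, best first, with "conf" (0 to 1); they miss things now and then, are a little off and sometimes report something else, mostly with a low value. They report only what shows in the picture. A call takes as long as a camera call. They do not tell look-alikes from the thing itself.
- spotter.search_frame(camera, target): "bbox" ([centre column, centre row, width, height] in pixels, round what is visible of it).
- spotter.tip_of(camera, target): "centre" ([column, row] in pixels: a listed point, or the origin of a listed thing).
The state is a dict: "time": time; "joint_positions": joint angles; "qvel": joint speeds; "joint_torque": joint torques, N m; "tool_pos": TCP position; "orientation": TCP orientation; "force": force on the tool from outside, world axes, zero at the start; "ft_torque": the same for the moment, N m; "finger_gap": opening from 0.0 (shut) to 1.0 (fully open); "finger_force": force on a finger pad.
Only numpy, scipy, OpenCV 4.12 (cv2) and the standard library are available. Lean on these libraries where they do the work, as an engineer would, in place of code of your own. Each camera call takes 0.05 s, during which the arm holds its last target. There are 200 camera calls.

TASK

The lid of the parts dish is sitting off-centre with the lug under its tab caught outside the dish's rim. Lift the sanding block off the lid and leave it lying flat on the rubber mat; then, without gripping the lid, lift its tab edge with a fingertip just clear of the rim, nudge it inwards and let it down, so that it sits flat and centred on the dish with all its lugs inside. Keep the far side of the lid on the dish throughout, be gentle with it, do not shove the dish about and leave the tin, the oil bottle and the stake alone.

Things in the scene. Friction and masses are not known exactly. Their poses are not given: they have to be found in the camera images.
- dish: Round open dark-steel dish, loose, 0.9 kg: outer radius 48 mm, inner radius 45 mm, 45 mm high. Origin: centre of its underside on the bench, z up. The lid starts shifted along its own -x, which points anywhere from the robot's left through straight away from the robot to its right.
- lid: Flat round aluminium lid, loose, about 0.16 kg, radius 64, 4 mm thick, on the dish's rim. Origin: centre of the plate's underside (45 mm above the bench). A flat tab 56 mm wide sticks out at own -x, to 74 mm from centre. It starts flat, 12 to 14 mm off-centre towards the tab, its tab-side lug hanging outside the dish wall. Fingers must not press on it with over 20 N: no gripping.
- lid_tab (a point): Middle of the tab's outer edge, on the lid's underside.
- lid_lug (a point): Bottom of the tab-side lug. The lid has three lugs standing 8 mm down from its underside, each 12 mm wide, 4 mm thick, outer face 42 mm from centre: this one at own -x, the others at 50 degrees either side of own +x (they start inside the dish). Home, all three are inside with 2 to 4 mm of play.
- lid_far (a point): Edge of the lid across from the tab, on the underside.
- block: Wooden sanding block with cork sole, loose, 70 (own x) x 40 (own y) x 28 mm high, about 0.11 kg, lying on the lid. Origin: centre of its underside.
- mat: Black rubber mat fixed on the bench to one side of the dish, 140 (own x) x 110 (own y) x 4 mm thick. Origin: centre of its underside, z up.
- tin: Bystander: upright green can, radius 30, 75 mm high, beside the dish. Origin: centre of its underside.
- oil: Bystander: upright amber oil bottle, radius 26, 95 mm high, on the dish's other side. Origin: centre of its underside.
- anvil: Bystander: small steel bench stake, 75 x 65 mm foot, 50 mm high, on the side of the dish away from the mat. Origin: centre of its underside.
Mind the look-alikes: they are no part of the job. What is shaped like the block but purple or yellow is not meant.

How it is judged:
On the way, in this order (a step that is already met when the one before it is completed fails the run):
1. the sanding block lies flat on the mat, let go (x of block in the frame of mat between -0.06 and 0.06 m and y of block in the frame of mat between -0.045 and 0.045 m and z of block in the frame of mat below 0.008 m and angle between block's own z axis and vertical below 0.12 rad and contact force between the fingers and block below 0.3 N), for 0.2 s.
2. the tab edge of the lid is raised, its lug clear above the dish's rim, the far side still on the dish (z of lid_lug in the frame of dish above 0.0455 m and angle between lid's own z axis and vertical above 0.05 rad and z of lid_far in the frame of dish below 0.051 m), for 0.1 s.
At the end, for the whole second after the job is handed in: The lid lies flat (within 0.02 rad) and at rest on the dish's rim, its centre within 5 mm of the dish's axis; the sanding block lies flat on the mat, its centre at least 10 mm inside the mat's edges (horizontal distance between lid and dish below 0.005 m and angle between lid's own z axis and vertical below 0.02 rad and z of lid in the frame of dish between 0.043 and 0.0468 m and linear speed of lid below 0.01 m/s and x of block in the frame of mat between -0.06 and 0.06 m and y of block in the frame of mat between -0.045 and 0.045 m and z of block in the frame of mat below 0.008 m and angle between block's own z axis and vertical below 0.12 rad); the robot touches nothing.
It fails at once if the lid is tipped up too far (over 23 degrees) (angle between lid's own z axis and vertical above 0.4 rad).
It fails at once if the far side of the lid is lifted off the dish (over 12 mm) (z of lid_far in the frame of dish above 0.057 m).
It fails at once if the lid is gripped or pressed hard (over 20 N) (contact force between the fingers and lid above 20 N).
It fails at once if the dish is shoved more than 20 mm (distance of dish from where it was at the start of the episode above 0.02 m).
It fails at once if the tin, the oil bottle or the stake is disturbed (moved over 15 mm) (distance of any of tin, oil, anvil from where it was at the start of the episode above 0.015 m).
It also fails if it takes over 58 s, if anything falls off the work surface, if the arm or the gripper's body presses on something with over 40 N, if the wrist force passes 120 N, or if a joint passes its speed limit or range.

## Working session

There is one attempt and no reset: what is moved stays moved. The work goes in short steps, Python scripts to look and compute and a shell command to move; the robot and the scene stay as the last step left them, time stands still between calls to the robot, and variables do not carry over. Pictures are saved under pics/ and viewed, at most 10 in all, crops included, and the job is handed in when it is done.

```bash
ls; mkdir -p pics
cat > h.py <<'E'
import numpy as np, cv2
from scipy.spatial.transform import Rotation as R
from station import robot, viewer, spotter
def pose():
    s=robot.observe(); T=np.eye(4); T[:3,:3]=R.from_rotvec(s["orientation"]).as_matrix(); T[:3,3]=s["tool_pos"]; return T
def ext(n,T=None):
    c=viewer.get_calibration(n)
    return c,(c["extrinsics"] if n!="wrist" else (pose() if T is None else T)@c["mount"])
def snap(n,f=None):
    T=pose(); im,d=viewer.read_camera(n)
    if f: cv2.imwrite("pics/"+f,im)
    c,E=ext(n,T); return im,d,c,np.array(E)
def cloud(d,c,E):
    v,u=np.mgrid[:d.shape[0],:d.shape[1]]
    P=np.stack([(u-c["cx"])/c["fx"]*d,(v-c["cy"])/c["fy"]*d,d],-1)
    return P@E[:3,:3].T+E[:3,3]
def proj(p,c,E):
    q=np.linalg.inv(E)@np.append(p,1); return q[0]/q[2]*c["fx"]+c["cx"],q[1]/q[2]*c["fy"]+c["cy"]
E
python3 - <<'E'
from h import *
np.set_printoptions(precision=4,suppress=True)
print(pose())
ims=[]
for n in ["scene","side"]:
    im,d,c,E=snap(n,n+"0.png"); P=cloud(d,c,E); print(n,E[:3,3],E[:3,2])
    for t in ["dish","lid","block","mat","tin","oil","anvil","lid_tab","lid_far"]:
        b=spotter.search_frame(n,t)[:3] if not t.startswith("lid_") else []
        q=spotter.tip_of(n,t)[:2]
        print(t,[(np.round(x["bbox"]),round(x["conf"],2)) for x in b],[(np.round(x["centre"]),round(x["conf"],2),P[int(x["centre"][1]),int(x["centre"][0])]) for x in q])
    ims.append(im)
im,d,c,E=snap("wrist","wrist0.png")
cv2.imwrite("pics/both.png",cv2.resize(np.vstack(ims),(450,600)) if 0 else np.hstack([cv2.resize(i,(400,300)) for i in ims]))
E
```

```text
pics
[[ 0.9728  0.2317 -0.0006  0.1678]
 [ 0.2317 -0.9728  0.0021 -0.7045]
 [-0.0001 -0.0022 -1.      0.2302]
 [ 0.      0.      0.      1.    ]]
scene [1.3828 0.0411 0.8717] [-0.7249 -0.034  -0.688 ]
dish [(array([275., 231.,  29.,   7.]), 0.49)] [(array([270., 218.]), 0.53, array([0.6181, 0.0393, 0.0533]))]
lid [(array([267., 215.,  53.,  33.]), 0.65)] [(array([269., 213.]), 0.89, array([0.6168, 0.0341, 0.07  ]))]
block [(array([336., 239.,  32.,  27.]), 0.97), (array([269., 205.,  20.,  27.]), 0.88), (array([247., 162.,  25.,  16.]), 0.79)] [(array([196., 221.]), 0.95, array([ 0.5944, -0.1578,  0.0137])), (array([245., 168.]), 0.76, array([ 0.3879, -0.0377,  0.02  ]))]
mat [(array([360., 184.,  44.,  34.]), 0.88)] [(array([358., 188.]), 0.92, array([0.4431, 0.2891, 0.0001]))]
tin [(array([240., 190.,  23.,  34.]), 0.7)] [(array([239., 197.]), 0.68, array([ 0.5198, -0.0463,  0.0288]))]
oil [(array([284., 253.,  22.,  36.]), 0.77)] [(array([283., 264.]), 0.73, array([0.7458, 0.0697, 0.034 ])), (array([357., 185.]), 0.4, array([0.4323, 0.2839, 0.0056]))]
anvil [(array([171., 165.,  3
[... 1019 characters left out ...]
([0.409 , 0.2965, 0.0062]))]
tin [(array([229., 192.,  56.,  34.]), 0.64), (array([282., 197.,  24.,  35.]), 0.6)] [(array([278., 213.]), 0.91, array([ 0.4759, -0.0252,  0.0146])), (array([232., 194.]), 0.53, array([0.5634, 0.0464, 0.0622]))]
oil [] [(array([185., 196.]), 0.92, array([0.6972, 0.0833, 0.019 ])), (array([233., 194.]), 0.21, array([0.5576, 0.0455, 0.0642]))]
anvil [(array([363., 184.,  29.,  32.]), 0.88)] [(array([357., 190.]), 0.79, array([ 0.3817, -0.2459,  0.0161]))]
lid_tab [] [(array([236., 178.]), 0.68, array([ 0.6204, -0.0294,  0.0515])), (array([198., 309.]), 0.41, array([0.4039, 0.2917, 0.0061]))]
lid_far [] [(array([223., 206.]), 0.6, array([0.5563, 0.08  , 0.0509]))]
```

View pics/both.png

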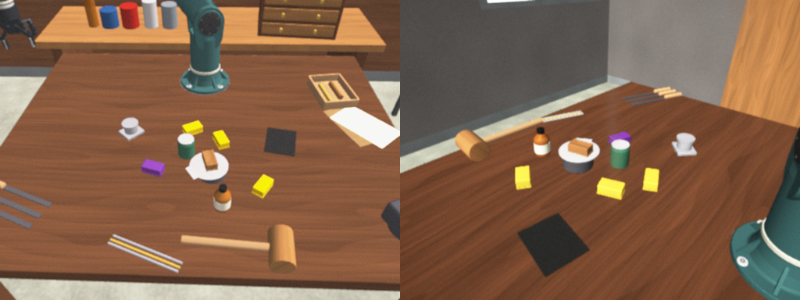

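Run:
```python
import cv2
a=cv2.imread("pics/scene0.png")[150:290,140:380];b=cv2.imread("pics/side0.png")[160:360,140:400]
cv2.imwrite("pics/crop1.png",cv2.vconcat([cv2.resize(a,(480,280)),cv2.resize(b,(480,320))]))
```

```text
(no output)
```

View pics/crop1.png

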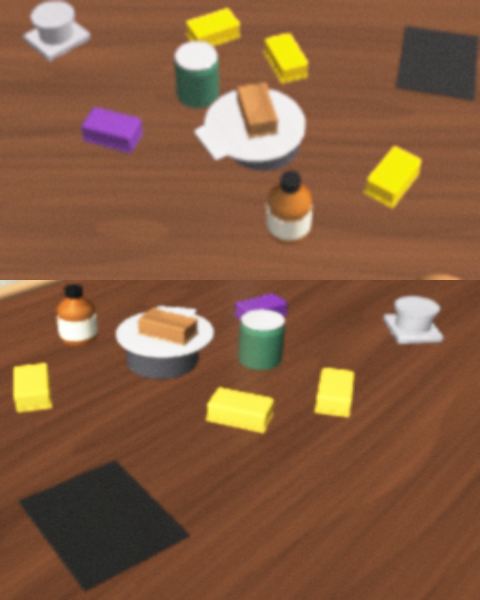

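The brown block lies on the lid at scene (269,205) / side (230,189). Its look-alikes are yellow at scene (247,162), (283,178) and (336,239), and purple at (196,216). The tab points to the robot's right, at scene (243,221). I'll take the brown one.

Run:
```python
from h import *
np.set_printoptions(precision=4,suppress=True)
for n in ["scene","side"]:
    im,d,c,E=snap(n); P=cloud(d,c,E); ok=d>0
    h=cv2.cvtColor(im,cv2.COLOR_BGR2HSV); b=im.astype(int)
    reg=ok&(abs(P[...,0]-.6)<.12)&(abs(P[...,1]-.04)<.12)
    lid=reg&(h[...,1]<60)&(P[...,2]>.04)&(P[...,2]<.06)&(np.hypot(P[...,0]-.51,P[...,1]+.04)>.045)
    blk=reg&(h[...,1]>80)&(P[...,2]>.068)&(np.hypot(P[...,0]-.607,P[...,1]-.04)<.06)
    for m,nm in((lid,"lid"),(blk,"blk")):
        Q=P[m]; r=cv2.minAreaRect(Q[:,:2].astype(np.float32)*1000); print(n,nm,len(Q),Q.mean(0),r,np.median(Q[:,2]))
    Q=P[lid]; print("lid ext",Q.min(0),Q.max(0))
    m=ok&(h[...,2]<70)&(P[...,2]<.02)&(abs(P[...,0]-.43)<.14)&(abs(P[...,1]-.29)<.14)&(P[...,2]>-.01)
    k=cv2.morphologyEx(m.astype(np.uint8),cv2.MORPH_OPEN,np.ones((3,3)))>0
    Q=P[k]; print("mat",len(Q),cv2.minAreaRect(Q[:,:2].astype(np.float32)*1000),np.median(Q[:,2]))
c=viewer.get_calibration("wrist"); print(c["mount"],c["fx"],c["cx"],c["cy"])
T=pose(); print(T[:3,:3].T@(np.array([.60,.04,.27])-T[:3,3]))
```

```text
scene lid 1112 [0.6035 0.0267 0.0477] ((593.4359741210938, 26.289974212646484), (122.50201416015625, 138.64892578125), 3.44649338722229) 0.047742386278790516
scene blk 314 [0.5866 0.0341 0.0753] ((583.8211059570312, 33.77132797241211), (70.77363586425781, 40.341041564941406), 10.923375129699707) 0.07542514319356619
lid ext [ 0.5306 -0.0425  0.0426] [0.6545 0.0954 0.0574]
mat 1050 ((413.79150390625, 294.1632385253906), (102.12459564208984, 137.71389770507812), 78.470947265625) 0.002689476840097349
side lid 793 [0.5852 0.0465 0.0506] ((611.1658325195312, 54.18975067138672), (194.46437072753906, 141.14231872558594), 55.82380676269531) 0.051455054084824425
side blk 287 [0.5782 0.0398 0.0777] ((579.794921875, 35.211936950683594), (63.69355773925781, 37.991336822509766), 12.015876770019531) 0.07917238947088329
lid ext [ 0.5231 -0.0446  0.0401] [0.7197 0.0993 0.0551]
mat 3961 ((410.141357421875, 294.1087951660156), (108.66050720214844, 139.2646942138672), 78.50137329101562) 0.0060677943186695504
[[-0.0002 -0.9654 -0.2606  0.0649]
 [ 1.     -0.0002  0.      0.0013]
 [-0.0001 -0.2606  0.9654 -0.1422]
 [ 0.      0.      0.      1.    ]] 296.4508251857563 257.98775140917223 187.27515566284276
[ 0.593  -0.6249 -0.0387]
```

```bash
python3 -m pendant '0 0 0 0.04 -0.042 0 1;0 0 0 0.04 -0.042 0 1;0 0 0 0.04 -0.042 0 1;0 0 0 0.04 -0.042 0 1;0 0 0 0.04 -0.042 0 1'; python3 -m pendant '0 0 0 0.04 -0.042 0 1;0 0 0 0.04 -0.042 0 1;0 0 0 0.04 -0.042 0 1;0 0 0 0.04 -0.042 0 1;0 0 0 0.04 -0.042 0 1';python3 -m pendant '0 0 0 0.04 -0.042 0 1;0 0 0 0.04 -0.042 0 1;0 0 0 0.04 -0.042 0 1;0 0 0 0.03 -0.03 0 1;0 0 0 0 0 0 1'
cat > meas.py <<'E'
from h import *
np.set_printoptions(precision=4,suppress=True)
def lidfit(f,block=True):
    im,d,c,E=snap("wrist",f); P=cloud(d,c,E); h=cv2.cvtColor(im,cv2.COLOR_BGR2HSV); ok=d>0
    reg=ok&(np.hypot(P[...,0]-.607,P[...,1]-.035)<.11)&(np.hypot(P[...,0]-.51,P[...,1]+.04)>.045)
    lid=reg&(h[...,1]<60)&(P[...,2]>.03)&(P[...,2]<.065)
    lid=cv2.morphologyEx(lid.astype(np.uint8),cv2.MORPH_OPEN,np.ones((3,3)))>0
    if block:
        blk=reg&(h[...,1]>80)&(P[...,2]>.066)
        Q=P[blk]; r=cv2.minAreaRect(Q[:,:2].astype(np.float32)*1000); print("blk",len(Q),r,np.median(Q[:,2]))
    Q=P[lid]; print("lid z",np.median(Q[:,2]),len(Q))
    hull=cv2.convexHull((Q[:,:2]*1000).astype(np.float32))[:,0]/1000
    # densify contour points: all mask boundary
    bd=lid&~(cv2.erode(lid.astype(np.uint8),np.ones((3,3)))>0); B=P[bd][:,:2]
    from scipy.optimize import least_squares
    s=least_squares(lambda p:np.hypot(B[:,0]-p[0],B[:,1]-p[1])-.064,[.607,.04],loss="cauchy",f_scale=.0015)
    print("lid c",s.x)
    D=Q[:,:2]-s.x; r=np.hypot(*D.T); far=D[(r>.067)&(r<.08)]
    if len(far)>20:
        a=far.mean(0); print("tab dir deg",np.degrees(np.arctan2(a[1],a[0])),len(far),r[r<.085].max())
    # plane
    A=np.c_[Q[:,:2]-s.x,np.ones(len(Q))]; co=np.linalg.lstsq(A,Q[:,2],rcond=None)[0]; print("plane",co)
    return im,d,c,E,P,lid,s.x
E
python3 - <<'E'
from meas import *
print(robot.observe()["time"],pose())
im,*_=lidfit("w1.png")
for t in ["block","lid_tab","dish"]: print(t,spotter.tip_of("wrist",t)[:2],spotter.search_frame("wrist",t)[:2])
E
```

```text
time: 2.48
tool_pos: [0.3149, -0.4532, 0.2316]
orientation: [3.119, 0.366, 0.001]
force: [1.7, 0.6, 0.5]
finger_gap: 0.998
finger_force: 0.0
time: 3.1
tool_pos: [0.4608, -0.2025, 0.2317]
orientation: [3.12, 0.366, 0.002]
force: [1.3, 1.1, 0.3]
finger_gap: 1.004
finger_force: 0.0
time: 3.72
tool_pos: [0.5717, -0.0126, 0.2316]
orientation: [-3.117, -0.378, -0.004]
force: [-0.0, -1.1, 0.3]
finger_gap: 1.001
finger_force: 0.0
3.725 [[ 0.9711  0.2388  0.0024  0.5717]
 [ 0.2388 -0.9711  0.0024 -0.0126]
 [ 0.0029 -0.0017 -1.      0.2316]
 [ 0.      0.      0.      1.    ]]
blk 4357 ((638.50341796875, 7.6913909912109375), (171.45083618164062, 140.0945587158203), 13.795591354370117) 0.07687920485745792
lid z 0.048622583955416215 8560
lid c [0.5874 0.0278]
tab dir deg -56.96514715405555 383 0.07751620897836554
plane [-0.0155 -0.0047  0.0486]
block [{'centre': [240.3, 305.2], 'conf': 0.93}, {'centre': [221.4, 152.6], 'conf': 0.71}] [{'bbox': [216.8, 156.4, 45.7, 74.1], 'conf': 0.94}, {'bbox': [376.1, 190.1, 66.9, 56.1], 'conf': 0.9}]
lid_tab [{'centre': [287.7, 124.5], 'conf': 0.71}] [{'bbox': [233.0, 143.2, 128.8, 113.9], 'conf': 0.68}]
dish [] [{'bbox': [231.0, 144.9, 129.0, 112.6], 'conf': 0.65}]
```

View pics/w1.png

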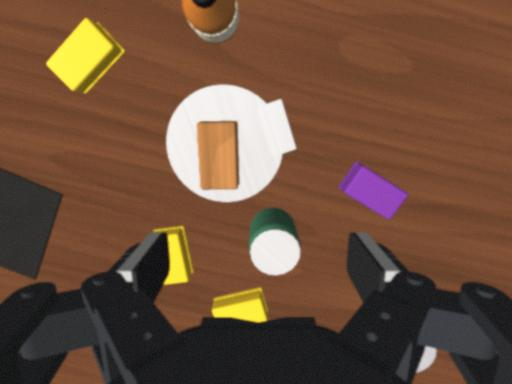

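The wrist view shows the brown block at (217,155) on the white lid, with the lid centre near (225,142). The tab's outer edge is near (288,125), and the tin at (273,245) and oil at (212,15) are clear of both. Next I'll refine the block pose and work out the move.

```bash
cat > blk.py <<'E'
from meas import *
im=cv2.imread("pics/w1.png"); c,E=ext("wrist")
h=cv2.cvtColor(im,cv2.COLOR_BGR2HSV); m=np.zeros(h.shape[:2],np.uint8); m[110:200,190:250]=(h[110:200,190:250,1]>80)*255
m=cv2.morphologyEx(m,cv2.MORPH_OPEN,np.ones((5,5)))
n,l,s,_=cv2.connectedComponentsWithStats(m); k=max(range(1,n),key=lambda i:s[i,4] if l[155,217]==i else 0)
v,u=np.where(l==k)
d=np.c_[(u-c["cx"])/c["fx"],(v-c["cy"])/c["fy"],np.ones(len(u))]@E[:3,:3].T
t=(.077-E[2,3])/d[:,2]; X=E[:3,3]+d*t[:,None]
r=cv2.minAreaRect((X[:,:2]*1000).astype(np.float32)); print(r)
T=pose(); g=np.array([r[0][0]/1000,r[0][1]/1000,.054]); print("shift",T[:3,:3].T@(g-T[:3,3]), "yaw toolx",np.degrees(np.arctan2(T[1,0],T[0,0])))
E
python3 blk.py
```

```text
((576.8760986328125, 23.149295806884766), (66.90203857421875, 39.435691833496094), 13.233713150024414)
shift [ 0.0176 -0.0395  0.1773] yaw toolx 13.246977866582558
```

```bash
python3 - <<'E'
from meas import *
print(pose()[:3,3]); lidfit("w1.png")
E
python3 blk.py
python3 - <<'E'
from meas import *
for n in ["scene","side"]:
    im,d,c,E=snap(n); P=cloud(d,c,E); h=cv2.cvtColor(im,cv2.COLOR_BGR2HSV)
    for z in (.066,.072):
        m=(d>0)&(h[...,1]>80)&(P[...,2]>z)&(P[...,2]<.09)&(np.hypot(P[...,0]-.58,P[...,1]-.03)<.06)
        Q=P[m]; print(n,cv2.minAreaRect((Q[:,:2]*1000).astype(np.float32)),len(Q),np.median(Q,axis=0))
E
```

```text
[ 0.5689 -0.0192  0.2313]
blk 4452 ((638.0711669921875, 6.078277587890625), (172.7470703125, 131.65187072753906), 13.78077220916748) 0.07690645836634771
lid z 0.048638896147122745 8689
lid c [0.5872 0.0275]
tab dir deg -56.707157727745816 375 0.07713182312649589
plane [-0.0166 -0.0054  0.0486]
((579.882080078125, 30.342741012573242), (67.75580596923828, 39.71590042114258), 14.503894805908203)
shift [ 0.0219 -0.0455  0.1773] yaw toolx 13.27255558689526
scene ((584.017578125, 33.86351013183594), (74.77272033691406, 38.68143844604492), 12.932594299316406) 335 [0.5873 0.0339 0.0753]
scene ((582.90087890625, 33.60708999633789), (72.48123931884766, 38.68143844604492), 12.932596206665039) 298 [0.5847 0.0338 0.0755]
side ((576.3666381835938, 34.981685638427734), (70.45379638671875, 37.401336669921875), 12.898815155029297) 357 [0.5718 0.0406 0.0788]
side ((576.3666381835938, 34.981685638427734), (70.45379638671875, 37.401336669921875), 12.898815155029297) 295 [0.5737 0.0386 0.0792]
```

```bash
python3 -m pendant '0 0 0 0.022 -0.047 0 1;0 0 0 0 0 0.035 1;0 0 0 0 0 0.035 1;0 0 0 0 0 0.03 1;0 0 0 0 0 0 1'; python3 -m pendant '0 0 0 0 0 0.03 1;0 0 0 0 0 0.03 1;0 0 0 0 0 0.012 1;0 0 0 0 0 0 1;0 0 0 0 0 0 1'
```

```text
time: 4.85
tool_pos: [0.5781, 0.0329, 0.1293]
orientation: [3.12, 0.366, -0.008]
force: [-0.4, -0.0, 0.8]
finger_gap: 1.004
finger_force: 0.0
time: 5.48
tool_pos: [0.5812, 0.0334, 0.0606]
orientation: [3.12, 0.366, 0.004]
force: [0.2, 0.5, -0.2]
finger_gap: 0.998
finger_force: 0.0
```

```bash
python3 -m pendant '0 0 0 0 0 0.006 1;0 0 0 0 0 0 0.2;0 0 0 0 0 0 0.2;0 0 0 0 0 0 0.2;0 0 0 0 0 0 0.2'; python3 -m pendant '0 0 0 0 0 0 0.2;0 0 0 0 0 0 0.2;0 0 0 0 0 -0.005 0.2;0 0 0 0 0 -0.02 0.2;0 0 0 0 0 -0.02 0.2'
```

```text
time: 6.1
tool_pos: [0.5804, 0.0334, 0.0537]
orientation: [3.12, 0.366, 0.001]
force: [-0.1, 0.4, 3.5]
finger_gap: 0.454
finger_force: 61.0
time: 6.72
tool_pos: [0.5792, 0.0332, 0.0981]
orientation: [3.12, 0.367, -0.003]
force: [0.2, 0.1, -1.4]
finger_gap: 0.457
finger_force: 60.5
```

```bash
python3 -m pendant '0 0 0 -0.017 -0.049 0 0.2;0 0 0 -0.017 -0.049 0 0.2;0 0 0 -0.017 -0.049 0 0.2;0 0 0 -0.017 -0.049 0 0.2;0 0 0 -0.017 -0.049 0 0.2'; python3 -m pendant '0 0 0 -0.018 -0.048 0 0.2;0 0 0 0 0 0 0.2;0 0 0 0 0 0.03 0.2;0 0 0 0 0 0.03 0.2;0 0 0 0 0 0 0.2'
```

```text
time: 7.35
tool_pos: [0.4393, 0.253, 0.0981]
orientation: [3.12, 0.366, -0.001]
force: [0.4, 0.7, -1.2]
finger_gap: 0.455
finger_force: 60.6
time: 7.98
tool_pos: [0.411, 0.2924, 0.0366]
orientation: [3.117, 0.364, -0.006]
force: [-0.7, -0.1, -1.8]
finger_gap: 0.452
finger_force: 60.7
```

```bash
python3 -m pendant '0 0 0 0 0 0.018 0.2;0 0 0 0 0 0.009 0.2;0 0 0 0 0 0 0.2;0 0 0 0 0 0 0.2;0 0 0 0 0 0 0.2'
```

```text
time: 8.6
tool_pos: [0.4123, 0.2947, 0.0119]
orientation: [-3.12, -0.366, -0.001]
force: [-1.0, -0.5, -1.9]
finger_gap: 0.459
finger_force: 60.8
```

```bash
python3 -m pendant '0 0 0 0 0 0.0025 0.2;0 0 0 0 0 0 0.2;0 0 0 0 0 0 0.2;0 0 0 0 0 0 0.2;0 0 0 0 0 0 0.2'
```

```text
time: 9.22
tool_pos: [0.4119, 0.2945, 0.0088]
orientation: [3.12, 0.366, -0.0]
force: [1.4, -0.5, -1.6]
finger_gap: 0.456
finger_force: 60.8
```

```bash
python3 -m pendant '0 0 0 0 0 0 1;0 0 0 0 0 0 1;0 0 0 0 0 0 1;0 0 0 0 0 0 1;0 0 0 0 0 -0.02 1'; python3 -m pendant '0 0 0 0 0 -0.05 1;0 0 0 0 0 -0.05 1;0 0 0 0 0 -0.05 1;0 0 0 0 0 -0.04 1;0 0 0 0 0 0 1';python3 - <<'E'
from h import *
snap("wrist","w2.png")
print(robot.observe()["tool_pos"])
E
```

```text
time: 9.85
tool_pos: [0.4112, 0.2939, 0.0281]
orientation: [3.119, 0.366, -0.004]
force: [-0.5, -0.4, 0.5]
finger_gap: 0.999
finger_force: 0.0
time: 10.48
tool_pos: [0.4137, 0.2958, 0.222]
orientation: [-3.116, -0.366, -0.01]
force: [0.2, -0.3, -0.7]
finger_gap: 1.001
finger_force: 0.0
[0.41250784 0.29484066 0.22013661]
```

```bash
python3 -m pendant '0 0 0 0.018 0.052 0 1;0 0 0 0.018 0.052 0 1;0 0 0 0.018 0.052 0 1;0 0 0 0.018 0.052 0 1;0 0 0 0.018 0.052 0 1'; python3 -m pendant '0 0 0 0 0.05 0 1;0 0 0 0 0 0 0;0 0 0 0 0 0 0;0 0 0 0 0 0 0;0 0 0 0 0 0 0'
python3 - <<'E'
from meas import *
print(robot.observe()["tool_pos"])
lidfit("w3.png",False)
for t in ["lid_tab","lid_far","lid","tin","oil"]: print(t,spotter.tip_of("wrist",t)[:2])
a=cv2.imread("pics/w2.png");b=cv2.imread("pics/w3.png"); cv2.imwrite("pics/w23.png",cv2.resize(np.hstack([a,b]),(800,300)))
E
```

```text
time: 11.15
tool_pos: [0.5592, 0.0607, 0.2168]
orientation: [3.12, 0.367, -0.006]
force: [0.0, 0.4, -0.5]
finger_gap: 0.999
finger_force: 0.0
time: 11.78
tool_pos: [0.5709, 0.0154, 0.2186]
orientation: [-3.119, -0.371, 0.001]
force: [0.3, 0.2, 0.2]
finger_gap: 0.139
finger_force: 0.0
[0.5709 0.0154 0.2186]
lid z 0.04865409600074541 12060
lid c [0.5873 0.0278]
tab dir deg -56.94294936719658 411 0.07750961688316245
plane [-0.0117 -0.0047  0.0486]
lid_tab [{'centre': [317.0, 132.0], 'conf': 0.57}]
lid_far [{'centre': [194.5, 172.4], 'conf': 0.97}]
lid [{'centre': [248.9, 153.2], 'conf': 0.65}]
tin [{'centre': [291.5, 233.2], 'conf': 0.84}]
oil [{'centre': [239.4, 21.9], 'conf': 0.73}]
```

View pics/w23.png

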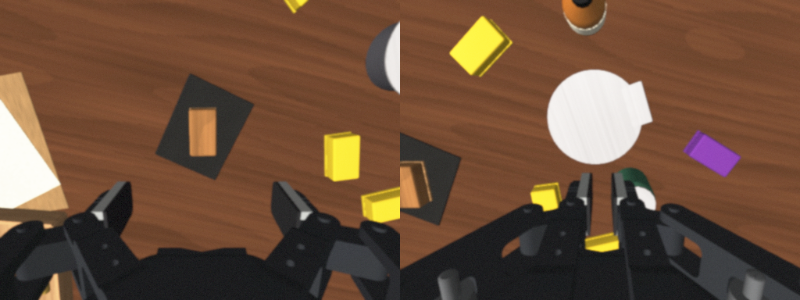

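On the left, the block lies flat in the middle of the mat at (203,132). On the right, the bare lid is centred at (595,116) with its tab edge at (648,103), pointing about -58° in the world frame. Next I'll stand off outside the tab, then turn and tilt.

```bash
python3 -m pendant '0 0 0 0.028 0.052 0 0;0 0 0 0.028 0.052 0 0;0 0 -9.4 0 0 0 0;0 0 -9.4 0 0 0 0;10 0 0 0 0 0 0'; python3 -m pendant '10 0 0 0 0 0 0;10 0 0 0 0 0 0;10 0 0 0 0 0 0;10 0 0 0 0 0 0;0 0 0 0 0 0 0'
cat > st.py <<'E'
from h import *
np.set_printoptions(precision=4,suppress=True)
import sys
s=robot.observe(); T=pose(); n=np.array([-.53,.848,0]); p=np.array([.848,.53,0])
E=np.array([.6265,-.035,.045])
print("R",T[:3,:3].round(3).tolist(),"q",np.round(s["joint_positions"],2))
d=T[:3,3]-E; print("rel edge: n",d@n,"p",d@p,"z",d[2],"F",np.round(s["force"],2),s["time"])
for g in sys.argv[1:]:
    a=np.array([float(v) for v in g.split(",")]); w=E+a[0]*n+a[1]*p+[0,0,a[2]]; print(g,"shift tool",T[:3,:3].T@(w-T[:3,3]))
E
python3 st.py=0 2>/dev/null; python3 st.py -0.045,0,-0.027
```

```text
time: 12.7
tool_pos: [0.6487, -0.0688, 0.2195]
orientation: [-2.846, -0.835, 0.074]
force: [0.6, 0.1, -0.9]
finger_gap: -0.001
finger_force: 0.0
time: 13.32
tool_pos: [0.6491, -0.0781, 0.2141]
orientation: [-2.198, -0.626, 0.3]
force: [-0.7, 0.9, 0.1]
finger_gap: 0.001
finger_force: 0.0
R [[0.849, 0.336, -0.409], [0.529, -0.547, 0.649], [-0.006, -0.767, -0.642]] q [ 0.43  0.86 -0.26  1.41 -0.4   1.55 -0.67]
rel edge: n -0.04855869479815831 p -0.0036981881880241846 z 0.16908667906452013 F [-0.71  0.89  0.1 ] 13.325
-0.045,0,-0.027 shift tool [0.0048 0.1481 0.1285]
```

```bash
python3 -m pendant '0 0 0 0.0012 0.037 0.032 0;0 0 0 0.0012 0.037 0.032 0;0 0 0 0.0012 0.037 0.032 0;0 0 0 0.0012 0.026 0.0225 0;0 0 0 0 0 0 0'; python3 st.py -0.045,0,-0.027 -0.005,0,-0.027
python3 - <<'E'
from h import *
for n in ["scene","side"]: snap(n,n+"1.png")
a=cv2.imread("pics/scene1.png")[140:280,190:340];b=cv2.imread("pics/side1.png")[120:260,170:320]
cv2.imwrite("pics/c2.png",cv2.resize(np.hstack([a,b]),(800,373)))
E
```

```text
time: 13.95
tool_pos: [0.6509, -0.0679, 0.0367]
orientation: [-2.195, -0.635, 0.3]
force: [0.1, -0.4, 0.5]
finger_gap: -0.001
finger_force: 0.0
R [[0.845, 0.341, -0.412], [0.535, -0.543, 0.647], [-0.003, -0.767, -0.642]] q [ 0.42  1.06 -0.25  1.43 -0.37  1.34 -0.58]
rel edge: n -0.04080801937648468 p 0.003241745791461737 z -0.008318843105799584 F [ 0.07 -0.41  0.48] 13.95
-0.045,0,-0.027 shift tool [-0.0032  0.017   0.0088]
-0.005,0,-0.027 shift tool [-0.003  -0.0086  0.0395]
```

View pics/c2.png

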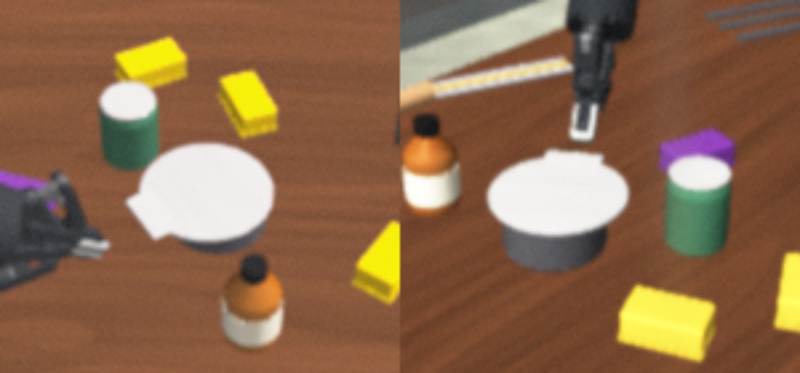

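The gripper tip, at left-half (100,247) and right-half (583,125), lines up with the tab and is clear of everything. Next I'll lower it and slide it in under the tab.

```bash
python3 -m pendant '0 0 0 -0.003 0.017 0.009 0;0 0 0 0 0 0 0;0 0 0 0 -0.013 0.0155 0;0 0 0 0 -0.013 0.0155 0;0 0 0 0 0 0 0'; python3 st.py 0.002,0,-0.027 0.003,0,-0.018
```

```text
time: 14.68
tool_pos: [0.63, -0.0386, 0.0198]
orientation: [-2.194, -0.636, 0.297]
force: [-0.2, 0.8, -1.0]
finger_gap: 0.002
finger_force: 0.0
R [[0.845, 0.343, -0.41], [0.535, -0.542, 0.649], [0.001, -0.767, -0.641]] q [ 0.4   1.06 -0.26  1.51 -0.38  1.26 -0.57]
rel edge: n -0.004921117407445899 p 0.0010356633498810892 z -0.02522294535073845 F [-0.23  0.8  -0.97] 14.675
0.002,0,-0.027 shift tool [-0.001  -0.0031  0.0065]
0.003,0,-0.018 shift tool [-0.001  -0.0106  0.0014]
```

```bash
python3 -m pendant '0 0 0 0 -0.007 0.0084 0;0 0 0 0 -0.002 -0.0016 0;0 0 0 0 -0.002 -0.0016 0;0 0 0 0 0 0 0;0 0 0 0 0 0 0'
cat > look.py <<'E'
import sys
from meas import *
from scipy.spatial.transform import Rotation
def lidside(f):
    for n in ["side","scene"]:
        im,d,c,E=snap(n,n+f); P=cloud(d,c,E); h=cv2.cvtColor(im,cv2.COLOR_BGR2HSV)
        m=(d>0)&(h[...,1]<60)&(h[...,2]>120)&(P[...,2]>.035)&(P[...,2]<.08)&(np.hypot(P[...,0]-.585,P[...,1]-.03)<.075)&(np.hypot(P[...,0]-.51,P[...,1]+.04)>.045)
        m=cv2.erode(m.astype(np.uint8),np.ones((3,3)))>0
        Q=P[m]; u=(Q[:,:2]-[.587,.028])@[-.53,.848]; A=np.c_[u,np.ones(len(u))]; co=np.linalg.lstsq(A,Q[:,2],rcond=None)[0]
        print(n,len(Q),"slope inward",co[0],"z0",co[1],"range along n",u.min(),u.max(), "centroid",Q.mean(0))
lidside(sys.argv[1])
E
python3 look.py 2.png; python3 st.py
```

```text
time: 15.3
tool_pos: [0.6249, -0.0314, 0.0239]
orientation: [-2.197, -0.634, 0.295]
force: [-0.2, 0.2, 0.0]
finger_gap: -0.001
finger_force: 0.0
side 1099 slope inward -0.0071013470212317985 z0 0.051686732283496156 range along n -0.06591725156999535 0.06662383689094513 centroid [0.583  0.0334 0.0516]
scene 1266 slope inward -0.0038878121575625043 z0 0.047728112241015336 range along n -0.06999773710589517 0.06163570305748928 centroid [0.5948 0.0293 0.0477]
R [[0.846, 0.342, -0.408], [0.533, -0.544, 0.648], [-0.0, -0.766, -0.643]] q [ 0.4   1.05 -0.27  1.53 -0.39  1.25 -0.57]
rel edge: n 0.004149679161308872 p 0.0005044319070839107 z -0.02115354499510788 F [-0.11  0.06  0.35] 15.4
```

```bash
python3 -m pendant '0 0 0 0 -0.0015 -0.0013 0;0 0 0 0 -0.0015 -0.0013 0;0 0 0 0 -0.0015 -0.0013 0;0 0 0 0 -0.0015 -0.0013 0;0 0 0 0 0 0 0';  python3 look.py 3.png; python3 st.py
```

```text
time: 16.02
tool_pos: [0.6249, -0.0312, 0.0321]
orientation: [-2.197, -0.634, 0.295]
force: [0.1, -1.3, -0.6]
finger_gap: -0.001
finger_force: 0.4
side 1147 slope inward -0.058676766356422924 z0 0.054662656828169176 range along n -0.06762299963952269 0.06544604670882 centroid [0.5838 0.0329 0.0543]
scene 1282 slope inward -0.05084192140391121 z0 0.05078516870565233 range along n -0.06906018138087423 0.06066332464055164 centroid [0.5944 0.0296 0.0509]
R [[0.846, 0.343, -0.408], [0.533, -0.544, 0.648], [0.0, -0.766, -0.643]] q [ 0.4   1.04 -0.27  1.54 -0.39  1.26 -0.57]
rel edge: n 0.00412320185519363 p 0.0005749789959510017 z -0.0131268604346459 F [ 0.1   0.33 -0.7 ] 16.125
```

```bash
python3 -m pendant '0 0 0 0 -0.0015 -0.0013 0;0 0 0 0 -0.0015 -0.0013 0;0 0 0 0 -0.0015 -0.0013 0;0 0 0 0 -0.0015 -0.0013 0;0 0 0 0 0 0 0';  python3 look.py 4.png; python3 st.py
```

```text
time: 16.75
tool_pos: [0.625, -0.0312, 0.04]
orientation: [-2.197, -0.634, 0.295]
force: [0.5, -1.0, -1.2]
finger_gap: 0.001
finger_force: 0.4
side 1235 slope inward -0.11165389715820358 z0 0.05801914352749947 range along n -0.06554716410707379 0.06591758605287788 centroid [0.5847 0.0334 0.0574]
scene 1202 slope inward -0.10963756395678483 z0 0.05416442088575529 range along n -0.06946793343350674 0.06071674575881615 centroid [0.5945 0.0298 0.0544]
R [[0.846, 0.343, -0.408], [0.533, -0.544, 0.648], [-0.0, -0.766, -0.643]] q [ 0.4   1.02 -0.27  1.54 -0.39  1.26 -0.58]
rel edge: n 0.0040068829279794995 p 0.0005712465550144594 z -0.005209335929412556 F [ 0.02 -0.91 -0.45] 16.85
```

```bash
python3 -m pendant '0 0 0 0 -0.0015 -0.0013 0;0 0 0 0 -0.0019 0.0023 0;0 0 0 0 -0.0019 0.0023 0;0 0 0 0 -0.0019 0.0023 0;0 0 0 0 0 0 0';  python3 look.py 5.png; python3 st.py
```

```text
time: 17.48
tool_pos: [0.6198, -0.0231, 0.0419]
orientation: [-2.196, -0.634, 0.296]
force: [-0.6, -1.0, -1.1]
finger_gap: 0.005
finger_force: 0.3
side 1283 slope inward -0.12915352800841637 z0 0.05930775578045222 range along n -0.06310005049394622 0.07430361850776716 centroid [0.5809 0.0391 0.0577]
scene 1190 slope inward -0.12298463353481758 z0 0.05543073777196314 range along n -0.06714065525858066 0.06966765942675436 centroid [0.5901 0.0375 0.0546]
R [[0.846, 0.342, -0.408], [0.533, -0.544, 0.648], [-0.0, -0.766, -0.643]] q [ 0.4   1.02 -0.27  1.56 -0.4   1.25 -0.58]
rel edge: n 0.0132018439706634 p 0.0005527475962869314 z -0.003258140534946566 F [ 0.14 -0.   -0.97] 17.575
```

```bash
python3 -m pendant '0 0 0 0 -0.0014 0.0017 0;0 0 0 0 -0.0014 0.0017 0;0 0 0 0 0 0 0;0 0 0 0 0 0 0;0 0 0 0 0 0 0';  python3 look.py 6.png; python3 st.py
python3 - <<'E'
from h import *
a=cv2.imread("pics/side4.png")[150:240,190:290];b=cv2.imread("pics/side6.png")[150:240,190:290]
cv2.imwrite("pics/c3.png",cv2.resize(np.hstack([a,b]),(800,360),interpolation=cv2.INTER_CUBIC))
E
```

```text
time: 18.2
tool_pos: [0.6177, -0.0199, 0.0417]
orientation: [-2.197, -0.634, 0.296]
force: [-0.3, -0.2, -0.6]
finger_gap: -0.004
finger_force: 0.3
side 1244 slope inward -0.12749304407525106 z0 0.05928576091469417 range along n -0.05523711530071072 0.07417410379938628 centroid [0.5792 0.0422 0.0572]
scene 1191 slope inward -0.12729678047535592 z0 0.05549403756799494 range along n -0.06451408549976773 0.07415382231092885 centroid [0.5883 0.0406 0.0542]
R [[0.846, 0.342, -0.408], [0.533, -0.544, 0.648], [-0.0, -0.766, -0.643]] q [ 0.39  1.01 -0.27  1.57 -0.4   1.24 -0.58]
rel edge: n 0.017429648602751032 p 0.000515971503345659 z -0.0033383178708691202 F [-0.86  0.15 -0.03] 18.3
```

View pics/c3.png

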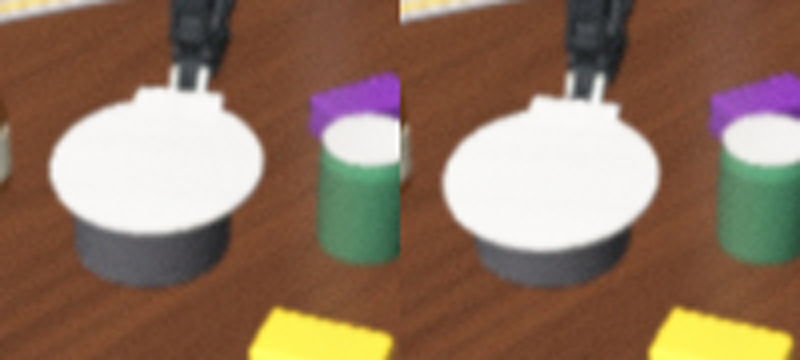

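On the left is the lifted lid and on the right the nudged one. The lid has moved inward over the dish, whose base stays at about (150,270) in both, and the fingertip is still under the tab. Now I'll let it down.

```bash
python3 -m pendant '0 0 0 0 0.0023 0.0019 0;0 0 0 0 0.0023 0.0019 0;0 0 0 0 0.0023 0.0019 0;0 0 0 0 0.0023 0.0019 0;0 0 0 0 0 0 0';  python3 look.py 7.png; python3 st.py
```

```text
time: 18.92
tool_pos: [0.6178, -0.0202, 0.0294]
orientation: [-2.197, -0.634, 0.296]
force: [0.6, -1.0, -0.0]
finger_gap: 0.004
finger_force: 0.7
side 1107 slope inward -0.022845252483947708 z0 0.05308103408291207 range along n -0.056475321953084225 0.07294988841166801 centroid [0.5797 0.0421 0.0527]
scene 1238 slope inward -0.01922602725430065 z0 0.04921035044798898 range along n -0.06436192799766886 0.07205713522749002 centroid [0.5879 0.0408 0.049 ]
R [[0.846, 0.342, -0.408], [0.533, -0.544, 0.648], [-0.0, -0.766, -0.643]] q [ 0.39  1.03 -0.27  1.56 -0.4   1.23 -0.57]
rel edge: n 0.017205340504659498 p 0.0005543417647707752 z -0.015305534222594168 F [ 0.71 -0.67 -1.01] 19.025
```

```bash
python3 -m pendant '0 0 0 0 0.0023 0.0019 0;0 0 0 0 0.0023 0.0019 0;0 0 0 0 0.0023 0.0019 0;0 0 0 0 0 0 0;0 0 0 0 0 0 0';  python3 look.py 8.png; python3 st.py
```

```text
time: 19.65
tool_pos: [0.6178, -0.02, 0.0209]
orientation: [-2.196, -0.634, 0.296]
force: [0.4, -0.5, 0.1]
finger_gap: 0.001
finger_force: 0.0
side 1035 slope inward 0.0006255023072917299 z0 0.05172700683764513 range along n -0.05586437809218923 0.07299400516024765 centroid [0.5776 0.0419 0.0517]
scene 1245 slope inward -0.00183745505400449 z0 0.04784886811178148 range along n -0.053915402492281356 0.07302433404368647 centroid [0.5876 0.0418 0.0478]
R [[0.846, 0.343, -0.408], [0.533, -0.544, 0.648], [0.0, -0.766, -0.643]] q [ 0.39  1.04 -0.27  1.56 -0.4   1.22 -0.57]
rel edge: n 0.01727700145156452 p 0.0005784194493339816 z -0.024084500958251542 F [ 0.76 -0.47  0.22] 19.75
```

```bash
python3 -m pendant '0 0 0 0 0.0023 0.0019 0;0 0 0 0 0.013 -0.0155 0;0 0 0 0 0.0257 -0.0306 0;0 0 0 0 0.0257 -0.0306 0;0 0 0 0 0 0 0'; python3 -m pendant '0 0 0 0 -0.036 -0.03 0;0 0 0 0 -0.036 -0.03 0;0 0 0 0 -0.036 -0.03 0;0 0 0 0 -0.036 -0.03 0;0 0 0 0 0 0 0'; python3 -m pendant '-10 0 0 0 0 0 0;-10 0 0 0 0 0 0;-10 0 0 0 0 0 0;-10 0 0 0 0 0 0;-10 0 0 0 0 0 0'; python3 st.py -0.02,-0.03,0.18; python3 look.py 9.png
```

```text
time: 20.38
tool_pos: [0.6726, -0.1095, 0.0166]
orientation: [-2.203, -0.63, 0.293]
force: [-0.9, 0.1, -0.8]
finger_gap: -0.001
finger_force: 0.0
time: 21.0
tool_pos: [0.6727, -0.1031, 0.2101]
orientation: [-2.199, -0.64, 0.288]
force: [1.1, -0.5, 0.1]
finger_gap: -0.001
finger_force: 0.0
time: 21.62
tool_pos: [0.67, -0.1035, 0.2048]
orientation: [3.014, 0.872, 0.002]
force: [-0.4, 0.8, -0.8]
finger_gap: -0.001
finger_force: 0.0
R [[0.846, 0.534, 0.002], [0.534, -0.846, -0.003], [0.0, 0.004, -1.0]] q [ 0.1   0.56 -0.02  1.74  0.02  0.84 -0.94]
rel edge: n -0.08114161245644864 p 0.0006166234385966279 z 0.15983816523615174 F [-0.4   0.77 -0.84] 21.625
-0.02,-0.03,0.18 shift tool [-0.0303 -0.0612 -0.0204]
side 1065 slope inward -0.0014239316952638973 z0 0.051757757412213126 range along n -0.05402900907931228 0.07193722337999132 centroid [0.5794 0.0423 0.0517]
scene 1242 slope inward -0.0006716056360087125 z0 0.047809727715925746 range along n -0.055146010605681285 0.07382687527647742 centroid [0.5883 0.0409 0.0478]
```

```bash
python3 -m pendant '0 0 0 -0.03 -0.06 -0.02 0;0 0 0 -0.03 -0.02 0 0;0 0 0 0 0 0 0;0 0 0 0 0 0 0;0 0 0 0 0 0 0'
python3 - <<'E'
from meas import *
im,*_=lidfit("w9.png",False); snap("side","s9.png"); snap("scene","sc9.png")
a=cv2.imread("pics/w9.png");b=cv2.imread("pics/s9.png")[150:360,130:410]
cv2.imwrite("pics/c4.png",np.hstack([cv2.resize(a,(400,300)),cv2.resize(b,(400,300))]))
E
```

```text
time: 22.35
tool_pos: [0.5848, -0.0728, 0.2228]
orientation: [-3.019, -0.87, -0.001]
force: [0.8, 0.2, 0.1]
finger_gap: -0.001
finger_force: 0.0
lid z 0.048668202568188934 12953
lid c [0.5798 0.0406]
tab dir deg -56.998205037598915 424 0.07742568667106293
plane [-0.0109 -0.0021  0.0486]
```

View pics/c4.png

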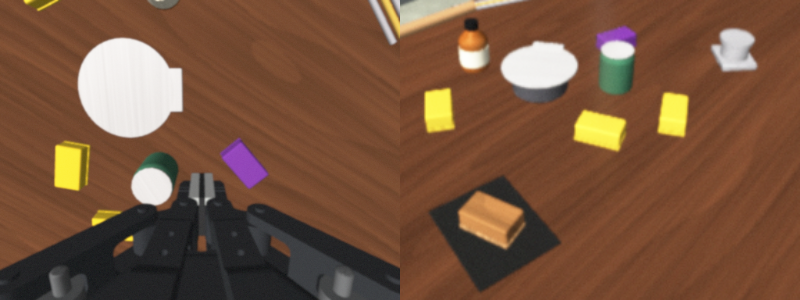

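The lid, at left-half (128,88), lies flat, having moved 14.8 mm inward from a start 12–14 mm off. The block lies flat on the mat at right-half (492,218), and the tin, oil bottle and stake look undisturbed.

```bash
python3 -c "
from station import robot
print(robot.hand_in())"
```

```text
the job is handed in; nothing more can be done
None
```

I handed the job in at about 22.5 s of the 58 s allowed, but the hand-in returned no verdict. The last images show the block flat on the mat, the lid flat on the dish and an estimated 1–3 mm off centre, with its lugs judged to be inside, and the tin, oil bottle and stake looking undisturbed.

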